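Find the stamped crate and push it over the dispatch line

ROBOT

A 6-joint arm with a two-finger parallel gripper is mounted at the origin on the work surface. World frame = base frame: x ahead of the robot, y to its left, z up, the work surface at z = 0. Lengths are in mm, angles in rad, forces in N, time in s.
With the tool pointing down it reaches from about 275 to 1000 mm from the base axis. Payload 8.4 kg.
Tool frame: the origin (TCP) lies on the centre line of the jaws, within the pads' length; the fingertips stand 22 mm ahead of it and the grasp point (between the pads) lies 3 mm ahead of it; z points along the fingers, y is the direction in which the jaws open and shut (so a half turn about z gives the same grasp; the last joint's range is limited). The gripper opens to 85 mm and grips with 20 to 120 N. Pads are 22 mm wide; open, the fingers measure 114 mm over their backs; the gripper's body (76 mm by 85 mm) begins 54 mm behind the grasp point. The pads swing forward as they close: fully open they stand 13 mm farther back than shut.
Start: joints at [1.247, 0.353, 1.633, -0, 1.155, -0.002], TCP at [197.67, 592.92, 215.981] pointing down, gripper open.
Joint ranges: [-2.63, 2.63], [-0.92, 2.1], [0.06, 2.66], [-1.3, 4.44], [0, 2.69], [-3.02, 3.02]. Speed limits (rad/s): [2.22, 2.22, 2.79, 3.14, 3.14, 3.14].

INTERFACE

Orientations are given as [roll, pitch, yaw] about the fixed x, y, z axes, in that order (R = Rz(yaw) Ry(pitch) Rx(roll)).
In Python, from rig import r gives the robot as it stands.
- The arm moves only by the tool carry_out, never from a script. Its argument "rows" is text: rows parted by semicolons, each of 5 numbers parted by spaces: the opening, from 0 (shut) to 1 (fully open), then the shift along the tool's x, y, z in units of 30 mm (1.0 is 30 mm), then the turn about the tool's z in units of 8 degrees (1.0 is 8 degrees). A call has 1 to 12 rows; each row shifts and turns the commanded pose from where the row before left it, along the tool's axes as they then stand; what a row does not reach is not made up. A row lasts 1/8 s, in which the tool goes at most 62.5 mm and 10.7 degrees, less where a joint would pass 70% of its speed; a pose out of reach is approached as far as the arm can. A call is refused whole if a number of a shift passes 1 or a number of a turn 1, either way. A call with a gripper value outside its range is refused whole. The fingers move at their own pace and stop on an object; "newtons" is the grip in N (left out, the last holds). Time passes only in rows, so rows that do not move let the fingers close. It gives the time, the measured TCP pose, the force and the opening at its end, in the units of the state.
- r.sense(): the state, without advancing time (a new reading comes with each control period).
- r.grab_frame(name): name is "scene" or "top" or "wrist"; returns the picture (420x560x3 uint8, blue, green, red); there is no depth.
- r.get_calibration(name): a dict with "intrinsics" (3x3 intrinsics, pixels), "position" and "rotation" of the camera in the world. Camera axes: x right, y up, looking along -z (the intrinsics and any distortion apply to the point x, -y, -z); pixel columns grow to the right and rows downward; lengths in mm; the calibration is good to about 2 mm. A picture is of the moment at which its call begins: read the wrist's pose just before it. get_calibration takes no time and is no camera call; for the wrist camera it gives the pose at the moment of the call.
- r.sign_off(): hands the job in, once; it reports no verdict.
The state is a dict: "clock": time; "qpos": joint angles; "qvel": joint speeds; "joint_efforts": joint torques, N m; "eef_pos": TCP position; "tcp_rot": TCP orientation; "contact_force": force on the tool from outside, world axes, zero at the start; "wrist_torque": the same for the moment, N m; "opening": opening from 0.0 (shut) to 1.0 (fully open).
Only numpy, scipy, OpenCV 4.12 (cv2) and the standard library are available. Lean on these libraries where they do the work, as an engineer would, in place of code of your own. Each camera call takes 0.05 s, during which the arm holds its last target.

TASK

Two identical lidded crates stand upright on the lab bench; one of them has a round stamp on its underside. With your fingertips tip both crates over towards you (the robot), in either order, so that each lies on its side on the near side of the dark dispatch line with its underside showing to the front. Then push the stamped one away from you, still lying so, until the whole of it is past the line with a finger's breadth to spare and roughly square to it; leave the other lying on the near side, lift neither crate, and do not disturb the glassware and other things.

Things in the scene. Friction and masses are not known exactly. Their poses are not given: they have to be found in the camera images.
- crate_a: One closed crate: white case with grey flat lid, 80 mm deep (its x) x 130 wide (y) x 100 tall (z), 0.4 kg, rubber feet flush with its walls. Origin: its centre. At the start x points away from the robot, z up. Pushed towards the robot near the top of its far wall it pivots on its near bottom edge, hardly sliding, and falls over by itself beyond about 0.7 rad; then x points up and z to the robot.
- crate_b: The other closed crate: white case with grey flat lid, 80 mm deep (its x) x 130 wide (y) x 100 tall (z), 0.4 kg, rubber feet flush with its walls. Origin: its centre. At the start x points away from the robot, z up. Pushed towards the robot near the top of its far wall it pivots on its near bottom edge, hardly sliding, and falls over by itself beyond about 0.7 rad; then x points up and z to the robot.
- stamp (a point): Centre of the stamp, a black ink ring 54 mm across with a bar through it, in the middle of the underside of the stamped crate (46 mm from that crate's centre, towards its underside). The other crate's underside is plain white.
- line: Dispatch line: a dark strip 10 mm wide and 720 mm long, flush with the bench (no step), crossing it from left to right beyond both crates. Origin: its middle, at bench level; its x points away from the robot across the line, its y runs along it.
- reagent: Amber bottle, 44 mm across, 115 mm tall, standing between the crates; origin at the centre of its underside. Leave it alone.
- jar: Squat white jar, 42 mm across, 60 mm tall, beyond the line about midway; origin at the centre of its underside. Leave it alone.
- flask: Conical glass flask, 76 mm across at the foot, 108 mm tall, to the left of the crates; origin at the centre of its underside. Leave it alone.
- beaker: Glass beaker, 66 mm across, 90 mm tall, to the right of the crates; origin at the centre of its underside. Leave it alone.
- weight: Steel weight, 36 mm across, 35 mm tall, near the robot on the left; origin at the centre of its underside. Leave it alone.
Mind the look-alikes: they are no part of the job. Leave any orange look-alike of the crate_a alone.

How it is judged:
By the outcome, as a careful person would: the job done as asked, in the order asked, and still so for the second after the job is handed in, with the robot touching nothing.
It also fails if it takes over 58 s, if anything falls off the work surface, if the arm or the gripper's body presses on something with over 40 N, if the wrist force passes 120 N, or if a joint passes its speed limit or range.

## Working session

There is one attempt and no reset: what is moved stays moved. The work goes in short steps, Python scripts to look and compute and a tool call to move; the robot and the scene stay as the last step left them, time stands still between calls to the robot, and variables do not carry over. Pictures are saved under pics/ and viewed, and the job is handed in when it is done.

Besides the shell and the picture viewer there is one more tool, called after ">>>" as a command line: name --argument value ..., lists and objects as JSON in quotes. carry_out: Moves the arm, as the interface text tells. Its arguments: {"type":"object","properties":{"rows":{"type":"string"},"newtons":{"type":"number"}},"required":["rows"]}

```bash
mkdir -p pics; ls; python3 - <<'E'
from rig import r
import cv2
print(r.sense())
for n in("scene","top","wrist"):
    print(n,r.get_calibration(n)); cv2.imwrite(f"pics/{n}0.png",r.grab_frame(n))
E
```

```text
pics
{'clock': 0.0, 'qpos': array([ 1.24659199e+00,  3.53664774e-01,  1.63413638e+00,  4.00872242e-06,
        1.15520467e+00, -2.37808651e-03]), 'qvel': array([ 0.00135595,  0.00014834,  0.00068865,  0.00069582, -0.00091507,
       -0.00233946]), 'joint_efforts': array([ 1.91891231e-03, -6.05252552e+01, -3.42063224e+01,  3.10851256e-04,
        9.49182606e-03,  9.47709452e-06]), 'eef_pos': array([197.51314287, 592.44118522, 215.25035485]), 'tcp_rot': array([-3.14017950e+00, -7.02582450e-06,  2.81976478e+00]), 'contact_force': array([0.2153656 , 0.43294444, 0.62495191]), 'wrist_torque': array([0.0264444 , 0.05362146, 0.02095543]), 'opening': 0.9982885484363319}
scene {'intrinsics': array([[468.39610665,   0.        , 277.06623032],
       [  0.        , 468.39610665, 203.03375256],
       [  0.        ,   0.        ,   1.        ]]), 'position': array([1309.62885137,  190.81402174,  766.65726129]), 'rotation': array([ 0.8673045 , -0.00290916,  1.78482789])}
top {'intrinsics': array([[486.85982772,   0.        , 282.50483359],
       [  0.        , 486.85982772, 212.53745827],
       [  0.        ,   0.        ,   1.        ]]), 'position': array([ 298.80333342,   13.3802341 , 1305.52381953]), 'rotation': array([ 0.15203591, -0.01278591, -1.59849511])}
wrist {'intrinsics': array([[319.07561603,   0.        , 275.58396805],
       [  0.        , 319.07561603, 209.25042747],
       [  0.        ,   0.        ,   1.        ]]), 'position': array([116.83686552, 618.82607611, 373.99879303]), 'rotation': array([-0.33240863,  0.00184535,  1.24984552])}
```

View pics/scene0.png

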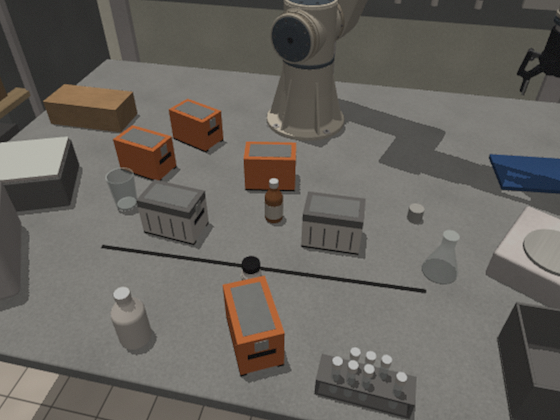

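View pics/top0.png

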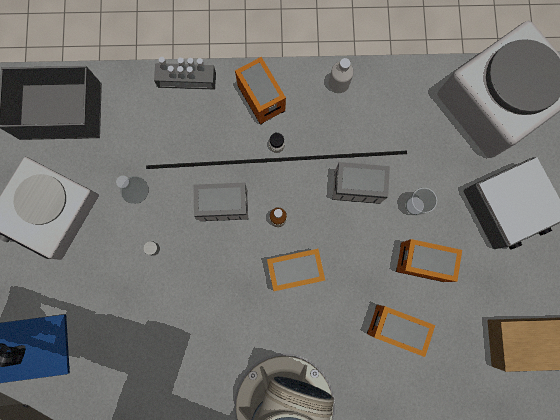

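View pics/wrist0.png

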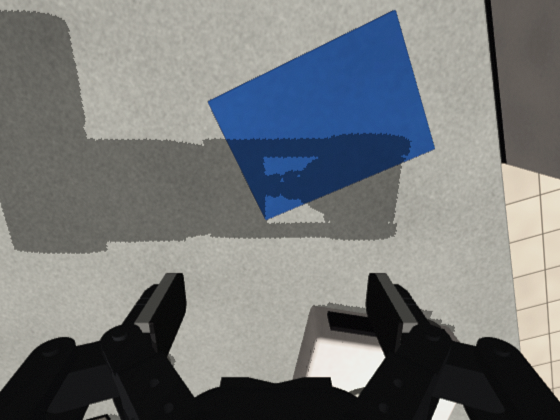

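Top view: the two white/grey-lidded crates are at (220,201), left, and (362,182), right. The orange look-alikes at (295,270), (430,260), (402,330) and (261,90) are excluded by colour. The amber bottle is at (277,216), the jar at (277,142), the flask at (130,188), the beaker at (420,202), and the line runs (147,167)–(406,152). Next I measure positions.

```bash
cat > h.py <<'E'
from rig import r
import cv2, numpy as np
from scipy.spatial.transform import Rotation as R
def cal(n):
    c=r.get_calibration(n); return c['intrinsics'],np.array(c['position']),R.from_euler('xyz',c['rotation']).as_matrix()
def ray(c,px,z):
    K,p,M=c; d=M@np.array([(px[0]-K[0,2])/K[0,0],-(px[1]-K[1,2])/K[1,1],-1.]); return p+d*(z-p[2])/d[2]
def proj(c,X):
    K,p,M=c; v=M.T@(np.asarray(X,float)-p); return K[0,0]*v[0]/-v[2]+K[0,2], K[1,1]*-v[1]/-v[2]+K[1,2]
E
python3 - <<'E'
from h import *
im=cv2.imread('pics/top0.png')
a=cv2.resize(im[130:260,100:460],None,fx=2.2,fy=2.2,interpolation=cv2.INTER_CUBIC);cv2.imwrite('pics/topcrop.png',a)
s=cv2.imread('pics/scene0.png')
cv2.imwrite('pics/scenecrop.png',cv2.resize(s[150:300,90:490],None,fx=2,fy=2))
c=cal('top')
for n,p,z in [('line L',(147,167),0),('line R',(406,152.5),0),('jar',(277,142),60),('bottle',(278,213),115),('flasktop',(122,182),108),('weight',(151,248),35)]:
    print(n,ray(c,p,z).round(1))
E
```

```text
line L [634.2 359.2   0. ]
line R [ 657.9 -356.1    0. ]
jar [678.3   1.5  60. ]
bottle [479.9   4.3 115. ]
flasktop [569.4 392.3 108. ]
weight [408.4 336.4  35. ]
```

View pics/topcrop.png

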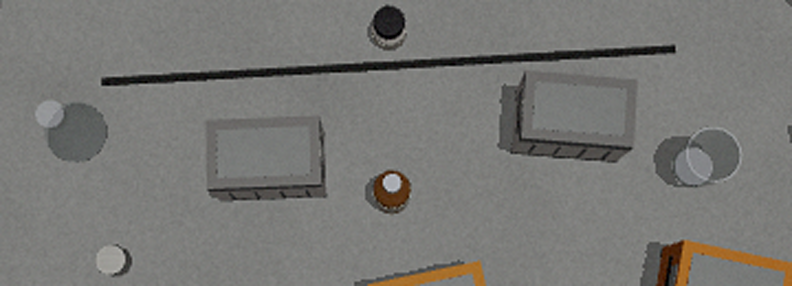

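View pics/scenecrop.png

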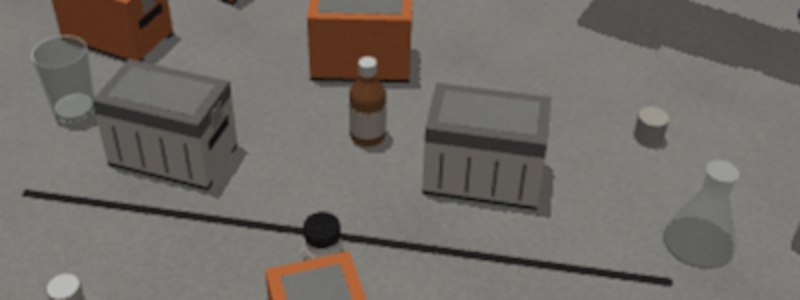

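```bash
python3 - <<'E'
from h import *
c=cal('top')
for n,P in [('L',[(206,122),(319,117),(323,185),(208,191)]),('R',[(524,72),(635,80),(632,151),(518,142)])]:
    W=np.array([ray(c,(u/2.2+100-.3,v/2.2+130-.3),100) for u,v in P])[:,:2]
    print(n,W.round(1).tolist(),W.mean(0).round(1),'edges',[round(float(np.linalg.norm(W[i]-W[(i+1)%4])),1) for i in range(4)])
    d=(W[0]-W[1])+(W[3]-W[2]); print(' yaw of x axis',np.arctan2(-d[0],d[1]))
for n,p in [('beakertop',(714/2.2+100,155/2.2+130)),]:
    print(n,ray(c,p,90).round(1))
print('beaker foot',ray(c,(690/2.2+100,167/2.2+130),2),'flask foot',ray(c,(77/2.2+100,132/2.2+130),0),'orange near', [ray(c,p,z).round() for p,z in [((267,262),100),((319,250),100),((325,278),100),((272,290),100),((412,241),100),((461,248),100),((262,58),100),((236,69),100),((262,122),100)]])
# scene check: project centre lid
s=cal('scene')
E
```

```text
L [[558.6, 215.7], [561.3, 86.2], [482.2, 83.0], [478.7, 213.4]] [520.2 149.6] edges [129.4, 79.1, 130.5, 80.0]
 yaw of x axis 0.023659076976058856
R [[608.6, -151.9], [595.9, -280.2], [512.5, -271.7], [526.3, -141.3]] [ 560.8 -211.3] edges [129.0, 83.9, 131.2, 83.0]
 yaw of x axis -0.10188899440747774
beakertop [ 506.4 -369.6   90. ]
beaker foot [ 507.0705665  -366.43924683    2.        ] flask foot [570.67550178 390.79462579   0.        ] orange near [array([361.,  34., 100.]), array([387., -95., 100.]), array([ 318., -107.,  100.]), array([292.,  24., 100.]), array([ 403., -328.,  100.]), array([ 382., -449.,  100.]), array([896.,  35., 100.]), array([867., 104., 100.]), array([720.,  39., 100.])]
```

>>> carry_out --rows "1 0 0 0 -0.85;1 0 0 0 -0.85;1 0 0 0 -0.85;1 0 0 0 0"

```text
clock: 0.65
eef_pos: [197.6, 592.7, 215.7]
tcp_rot: [-3.141, -0.0, -3.108]
contact_force: [-1.0, -0.3, -0.4]
opening: 1.002
```

>>> carry_out --rows "1 -0.8 -0.95 0 0;1 -0.8 -0.95 0 0;1 -0.8 -0.95 0 0;1 -0.8 -0.95 0 0;1 -0.8 -0.95 0 0;1 -0.8 -0.95 0 0;1 -0.8 -0.95 0 0;1 -0.8 -0.95 0 0;1 -0.8 -0.95 0 0;1 -0.8 -0.95 0 0;1 -0.8 -0.95 0 0;1 -0.8 -0.95 0 0"

```text
clock: 2.15
eef_pos: [497.9, 260.0, 216.0]
tcp_rot: [3.142, 0.0, -3.111]
contact_force: [-0.8, -0.0, -0.5]
opening: 1.005
```

>>> carry_out --rows "1 -0.8 -0.95 0 0;1 -0.8 -0.95 0 0;1 -0.8 -0.95 0 0;1 -0.8 -0.95 0 0;1 0 0 0 0;1 0 0 0 0"

```text
clock: 2.9
eef_pos: [596.5, 150.5, 215.7]
tcp_rot: [3.141, -0.001, -3.109]
contact_force: [0.2, -0.6, -0.0]
opening: 0.999
```

>>> carry_out --rows "1 0 0 0.96 0;1 0 0 0.96 0;1 0 0 0.96 0;1 0 0 0.96 0;1 0 0 0 0;1 0 0 0 0"

```text
clock: 3.65
eef_pos: [597.3, 151.1, 101.8]
tcp_rot: [3.141, 0.001, -3.107]
contact_force: [-0.2, -0.1, -0.0]
opening: 1.001
```

```bash
python3 - <<'E'
from h import *
s=r.grab_frame('scene'); cv2.imwrite('pics/s1.png',cv2.resize(s[100:320,180:480],None,fx=2.6,fy=2.6))
E
```

```text
(no output)
```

View pics/s1.png

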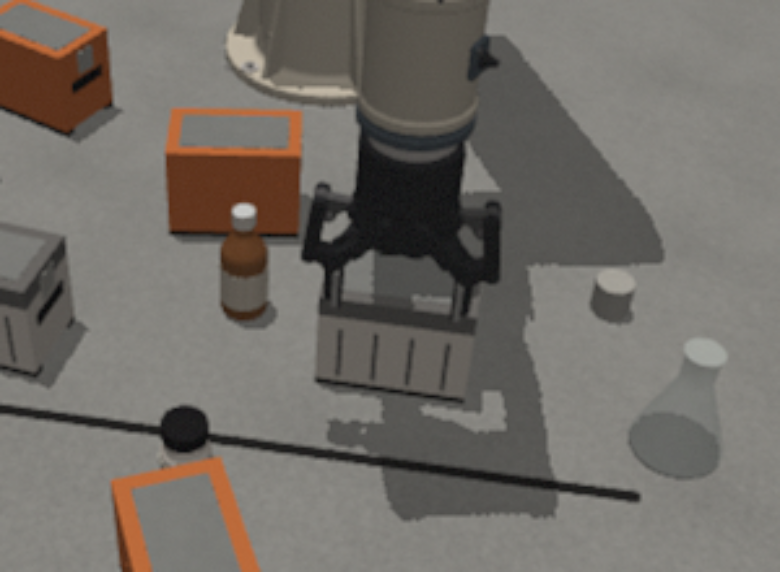

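```bash
python3 - <<'E'
from h import *
c=cal('scene')
for z in(80,93):
  for y in (100,202):
    u,v=proj(c,(597,y,z)); print(z,y,round((u-180)*2.6),round((v-100)*2.6))
E
```

```text
80 100 327 343
80 202 453 362
93 100 328 331
93 202 455 350
```

```bash
python3 - <<'E'
from h import *
s=r.grab_frame('scene'); cv2.imwrite('pics/s1b.png',np.clip(cv2.resize(s[165:260,290:380],None,fx=6,fy=6).astype(float)*2,0,255))
E
```

```text
[ WARN:0@1.089] global loadsave.cpp:1063 imwrite_ Unsupported depth image for selected encoder is fallbacked to CV_8U.
```

View pics/s1b.png

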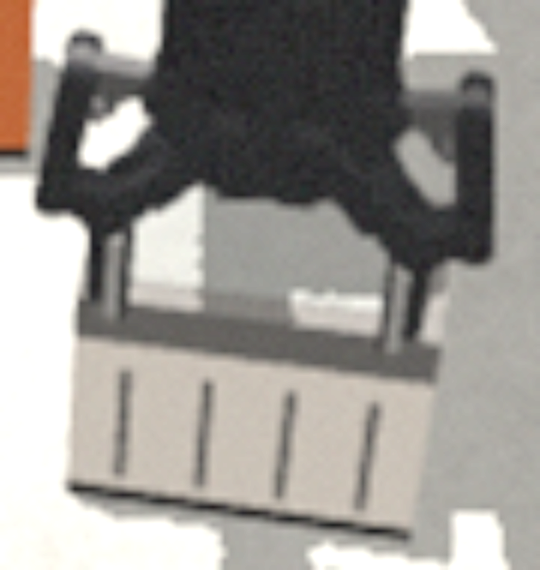

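```bash
python3 - <<'E'
from h import *
c=cal('scene')
f=lambda X:[round(float(a)) for a in ((proj(c,X)[0]-290)*6,(proj(c,X)[1]-165)*6)]
print('far top',f((561,86,100)),f((559,216,100)),'far bottom',f((561,86,0)),f((559,216,0)))
for z in (93,100,110,120): print(z,f((597,105,z)),f((597,197,z)))
w=r.grab_frame('wrist'); cv2.imwrite('pics/w1.png',w)
E
```

```text
far top [75, 287] [441, 336] far bottom [65, 483] [408, 533]
93 [110, 376] [375, 416]
100 [111, 361] [377, 401]
110 [112, 340] [380, 380]
120 [114, 319] [383, 358]
```

View pics/w1.png

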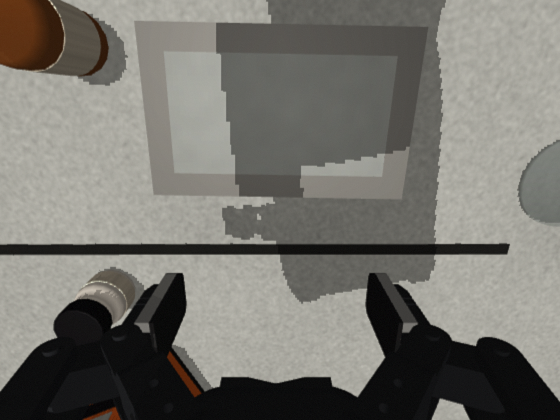

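>>> carry_out --rows "1 0 0 0.4 0;1 0 0 0.4 0;1 0 0 0 0"

```text
clock: 4.18
eef_pos: [596.0, 150.0, 75.2]
tcp_rot: [-3.141, -0.003, -3.108]
contact_force: [0.0, -0.0, -0.6]
opening: 0.999
```

```bash
python3 - <<'E'
from h import *
s=r.grab_frame('scene'); cv2.imwrite('pics/s1c.png',np.clip(cv2.resize(s[165:260,290:380],None,fx=6,fy=6).astype(float)*2,0,255).astype(np.uint8))
print(r.sense()['eef_pos'])
E
```

```text
[596.44402953 150.12831455  75.83178104]
```

View pics/s1c.png

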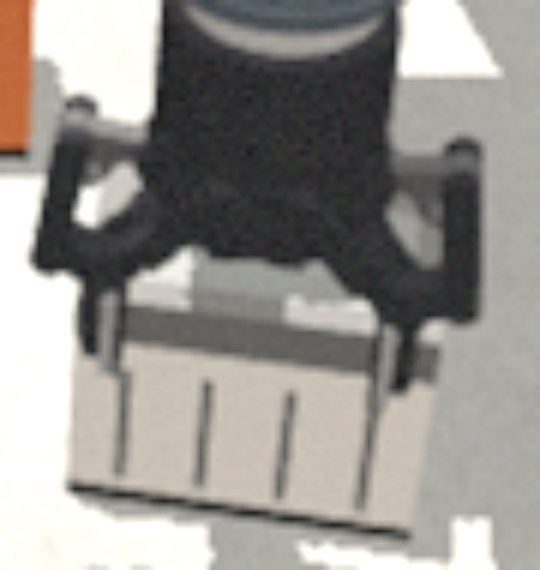

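```bash
python3 - <<'E'
from h import *
cs,cw=cal('scene'),cal('wrist')
def dr(c,px):
    K,p,M=c; d=M@np.array([(px[0]-K[0,2])/K[0,0],-(px[1]-K[1,2])/K[1,1],-1.]); return p,d/np.linalg.norm(d)
def tri(a,b):
    p,d=a;q,e=b; A=np.c_[d,-e]; t=np.linalg.lstsq(A,q-p,rcond=None)[0]; x,y=p+t[0]*d,q+t[1]*e; return ((x+y)/2).round(1),np.linalg.norm(x-y).round(1)
S=lambda u,v:(290+u/6,165+v/6)
w=r.grab_frame('wrist'); cv2.imwrite('pics/w2.png',cv2.resize(w[230:390,100:460],None,fx=2.2,fy=2.2))
for s in [(100,365),(120,373)]:
  for p in [(170,275),(184,275),(140,332),(152,340)]: print('image-left',s,p,tri(dr(cs,S(*s)),dr(cw,p)))
print(cw[1])
for z in (45,55,65,75,85,95):
  print(z,[np.round(proj(cw,(x,y,z))) for x in(585,608) for y in (108,192)])
E
```

```text
image-left (100, 365) (170, 275) (array([595.1,  99.3,  96.4]), np.float64(3.5))
image-left (100, 365) (184, 275) (array([595.5, 102.5,  95.6]), np.float64(3.1))
image-left (100, 365) (140, 332) (array([612.8,  96.5, 115.8]), np.float64(14.5))
image-left (100, 365) (152, 340) (array([615.9,  99.3, 117.3]), np.float64(9.2))
image-left (120, 373) (170, 275) (array([595.4, 103. ,  95.8]), np.float64(11.0))
image-left (120, 373) (184, 275) (array([595.8, 106.1,  94.8]), np.float64(4.3))
image-left (120, 373) (140, 332) (array([613. , 100.2, 115.3]), np.float64(21.8))
image-left (120, 373) (152, 340) (array([616.1, 102.9, 116.7]), np.float64(16.4))
[511.66624488 146.74071225 234.658495  ]
45 [array([211., 219.]), array([343., 224.]), array([212., 252.]), array([339., 256.])]
55 [array([208., 225.]), array([346., 230.]), array([209., 259.]), array([342., 263.])]
65 [array([204., 232.]), array([349., 236.]), array([206., 267.]), array([345., 271.])]
75 [array([200., 239.]), array([353., 244.]), array([202., 276.]), array([349., 280.])]
85 [array([196., 247.]), array([358., 252.]), array([198., 286.]), array([353., 290.])]
95 [array([191., 256.]), array([363., 261.]), array([193., 296.]), array([357., 301.])]
```

View pics/w2.png

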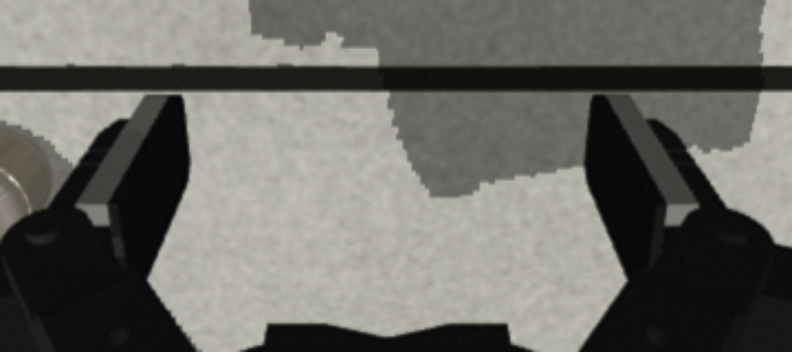

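```bash
python3 - <<'E'
from h import *
cw=cal('wrist')
print([np.round(proj(cw,(x,150,0))) for x in (636,646)], proj(cw,(560,150,100)))
s=r.sense(); print(s['qpos'],s['eef_pos'])
E
```

```text
[array([274., 259.]), array([274., 270.])] (np.float64(279.04552888168934), np.float64(212.74290480999872))
[ 2.44150642e-01  4.97169684e-01  1.76135351e+00  4.27224900e-07
  8.83913442e-01 -1.36078262e+00] [596.83857605 150.23063744  76.34829575]
```

>>> carry_out --rows "1 0 0 0.35 0;1 0 0 0.3 0;1 0.4 0 0 0;1 0.2 0 0 0;1 0.2 0 0 0;1 0 0 0 0"

```text
clock: 5.03
eef_pos: [572.9, 149.6, 57.7]
tcp_rot: [3.141, 0.0, -3.107]
contact_force: [0.8, -0.6, -0.8]
opening: 1.001
```

```bash
python3 - <<'E'
from h import *
s=r.grab_frame('scene'); cv2.imwrite('pics/s1d.png',np.clip(cv2.resize(s[165:260,290:380],None,fx=6,fy=6).astype(float)*2,0,255).astype(np.uint8))
print(r.sense()['eef_pos'])
E
```

```text
[573.12928352 149.61046999  57.65518492]
```

View pics/s1d.png

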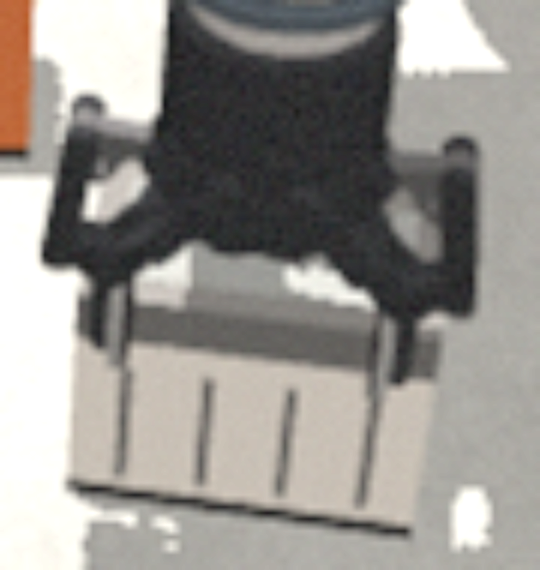

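>>> carry_out --rows "1 0.27 0 -0.15 0;1 0.27 0 -0.15 0;1 0.27 0 -0.15 0;1 0.27 0 -0.12 0"

```text
clock: 5.58
eef_pos: [540.2, 148.4, 75.0]
tcp_rot: [3.141, 0.0, -3.107]
contact_force: [2.9, -0.0, 4.0]
opening: 0.999
```

```bash
python3 - <<'E'
from h import *
s=r.grab_frame('scene'); cv2.imwrite('pics/s1e.png',np.clip(cv2.resize(s[165:260,290:380],None,fx=6,fy=6).astype(float)*2,0,255).astype(np.uint8))
E
```

```text
(no output)
```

View pics/s1e.png

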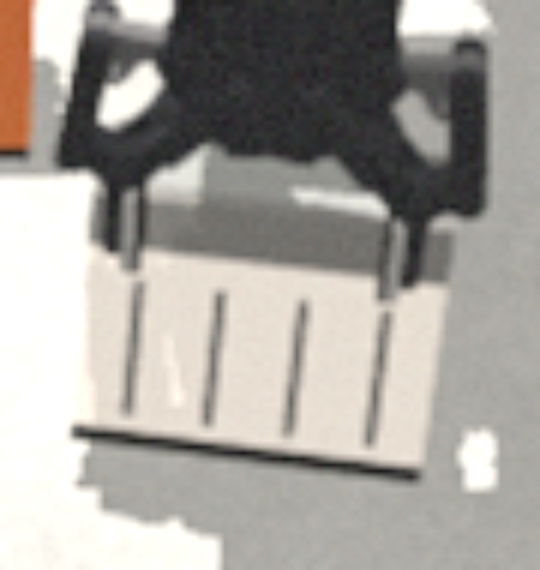

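Tipping cleanly (rear bottom edge lifted). Continue.

>>> carry_out --rows "1 0.27 0 -0.12 0;1 0.27 0 -0.1 0;1 0.27 0 -0.08 0;1 0.25 0 -0.06 0;1 0.25 0 -0.05 0;1 0 0 0 0"

```text
clock: 6.38
eef_pos: [500.7, 147.0, 86.7]
tcp_rot: [-3.141, -0.001, -3.107]
contact_force: [0.2, -0.0, -0.0]
opening: 0.999
```

```bash
python3 - <<'E'
from h import *
s=r.grab_frame('scene'); cv2.imwrite('pics/s2.png',cv2.resize(s[100:320,180:480],None,fx=2.6,fy=2.6))
E
```

```text
(no output)
```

View pics/s2.png

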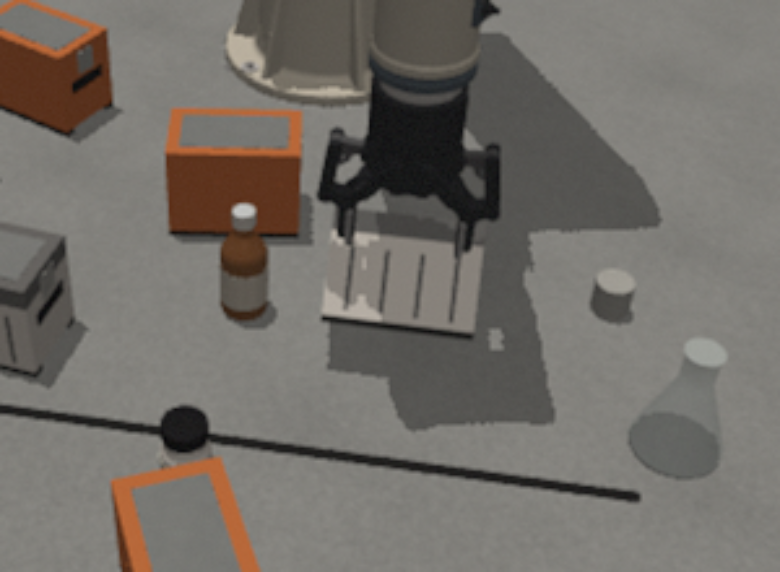

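>>> carry_out --rows "1 0.1 0 0 0;1 0.1 0 0 0;1 0 0 0 0;1 0 0 -1 0;1 0 0 -1 0;1 0 0 -1 0"

```text
clock: 7.18
eef_pos: [495.4, 146.8, 177.6]
tcp_rot: [-3.142, -0.0, -3.107]
contact_force: [0.3, 0.8, -0.8]
opening: 1.001
```

```bash
python3 - <<'E'
from h import *
s=r.grab_frame('scene'); cv2.imwrite('pics/s3.png',cv2.resize(s[100:320,180:480],None,fx=2.6,fy=2.6))
E
```

```text
(no output)
```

View pics/s3.png

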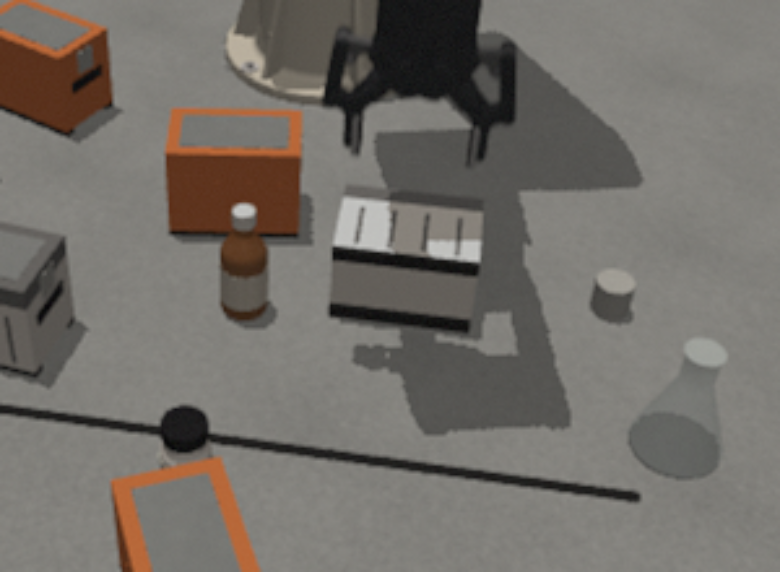

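>>> carry_out --rows "1 0 0 -0.5 0.97;1 -0.49 -0.97 0 0;1 -0.49 -0.97 0 0;1 -0.49 -0.97 0 0;1 -0.49 -0.97 0 0;1 -0.49 -0.97 0 0;1 -0.49 -0.97 0 0;1 -0.49 -0.97 0 0;1 -0.49 -0.97 0 0;1 -0.49 -0.97 0 0;1 -0.49 -0.97 0 0;1 -0.49 -0.97 0 0"

```text
clock: 8.72
eef_pos: [624.3, -189.0, 191.4]
tcp_rot: [3.142, -0.0, 3.04]
contact_force: [-0.1, 0.9, -0.7]
opening: 0.995
```

>>> carry_out --rows "1 -0.49 -0.97 0 0;1 0 0 0 0;1 0 0 0 0"

```text
clock: 9.1
eef_pos: [635.2, -218.0, 191.2]
tcp_rot: [3.141, -0.001, 3.04]
contact_force: [-0.0, 0.4, -0.6]
opening: 1.003
```

>>> carry_out --rows "1 0 0 0.89 0;1 0 0 0.89 0;1 0 0 0.89 0;1 0 0 0.89 0;1 0 0 0.89 0;1 0 0 0 0;1 0.4 0 0 0;1 0.2 0 0 0;1 0 0 0 0"

```text
clock: 10.22
eef_pos: [617.5, -216.6, 59.3]
tcp_rot: [-3.141, 0.001, 3.04]
contact_force: [0.4, -0.2, -0.7]
opening: 1.0
```

```bash
python3 - <<'E'
from h import *
s=r.grab_frame('scene'); cv2.imwrite('pics/s4.png',np.clip(cv2.resize(s[150:270,110:250],None,fx=5,fy=5).astype(float)*1.7,0,255).astype(np.uint8))
E
```

```text
(no output)
```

View pics/s4.png

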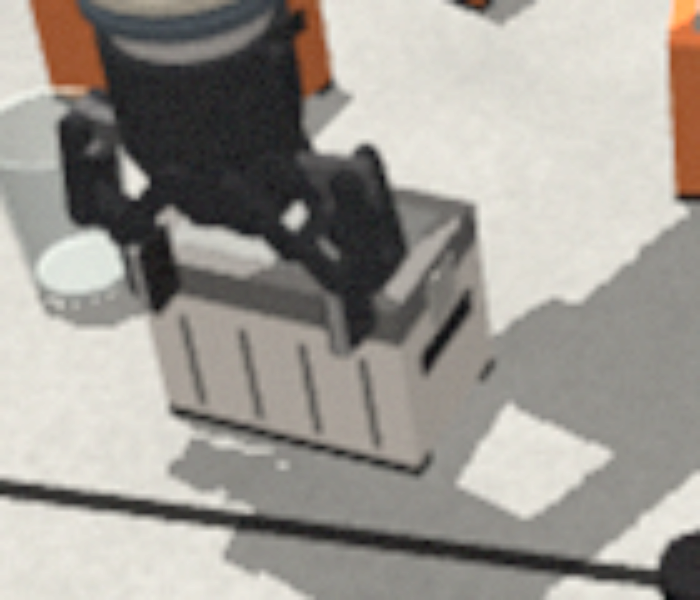

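```bash
python3 - <<'E'
from h import *
c=cal('scene')
f=lambda X:[round(float(a)) for a in ((proj(c,X)[0]-110)*5,(proj(c,X)[1]-150)*5)]
C=np.array([561,-211]);x=np.array([.995,-.1]);y=np.array([.1,.995])
for sx,sy in((40,65),(40,-65),(-40,65)):
  P=C+sx*x+sy*y; print(f((*P,100)),f((*P,0)))
T=np.array([617.5,-216.6])
for s in(43,57,-43,-57): print(s,f((*(T+s*y),80)))
E
```

```text
[404, 305] [429, 469]
[138, 245] [178, 408]
[481, 195] [501, 357]
43 [346, 353]
57 [375, 360]
-43 [170, 312]
-57 [142, 306]
```

>>> carry_out --rows "1 0.2 0 0 0;1 0.27 0 -0.15 0;1 0.27 0 -0.15 0;1 0.27 0 -0.15 0;1 0.27 0 -0.12 0;1 0.27 0 -0.12 0"

```text
clock: 11.02
eef_pos: [570.3, -211.7, 79.0]
tcp_rot: [3.141, -0.001, 3.04]
contact_force: [1.9, -0.9, 2.6]
opening: 1.0
```

>>> carry_out --rows "1 0.27 0 -0.1 0;1 0.27 0 -0.08 0;1 0.27 0 -0.06 0;1 0.27 0 -0.05 0;1 0.15 0 0 0;1 0.1 0 0 0;1 0 0 0 0"

```text
clock: 11.9
eef_pos: [531.6, -207.8, 87.5]
tcp_rot: [3.142, -0.0, 3.04]
contact_force: [0.1, -0.0, -0.3]
opening: 0.998
```

```bash
python3 - <<'E'
from h import *
s=r.grab_frame('scene'); cv2.imwrite('pics/s5.png',np.clip(cv2.resize(s[150:270,110:250],None,fx=5,fy=5).astype(float)*1.7,0,255).astype(np.uint8))
E
```

```text
(no output)
```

View pics/s5.png

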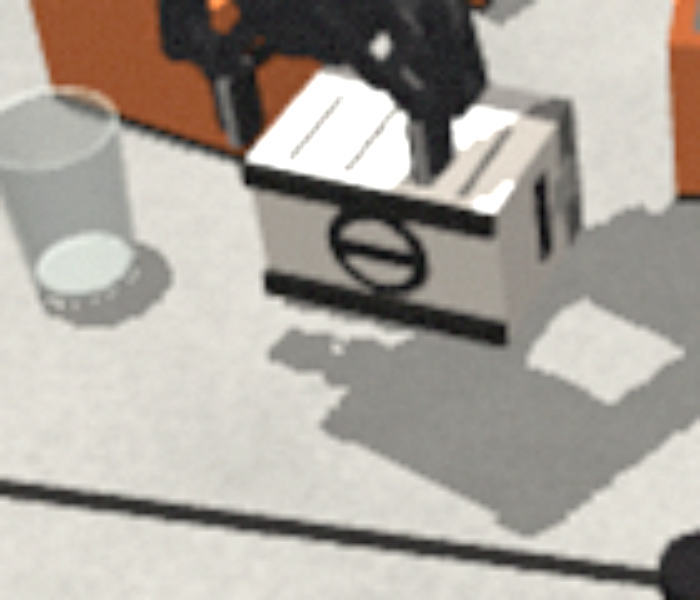

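The stamp is clearly visible on the right crate at scene crop (378,250); the left crate's underside is plain. The right crate is the one to push. I'll raise, retreat over it and measure from above.

>>> carry_out --rows "1 0 0 -0.9 0;1 0 0 -0.9 0;1 0 0 -0.9 0;1 0 0 -0.9 0;1 0.98 0 0 0;1 0.98 0 0 0;1 0.98 0 0 0;1 0.98 0 0 0;1 0.98 0 0 0;1 0 0 0 0"

```text
clock: 13.2
eef_pos: [384.1, -192.7, 195.6]
tcp_rot: [3.141, -0.001, 3.04]
contact_force: [0.3, -0.8, 0.1]
opening: 1.003
```

```bash
python3 - <<'E'
from h import *
t=r.grab_frame('top'); cv2.imwrite('pics/t2.png',cv2.resize(t[130:330,130:450],None,fx=2.4,fy=2.4,interpolation=cv2.INTER_CUBIC))
w=r.grab_frame('wrist'); cv2.imwrite('pics/w3.png',w)
E
```

```text
(no output)
```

View pics/t2.png

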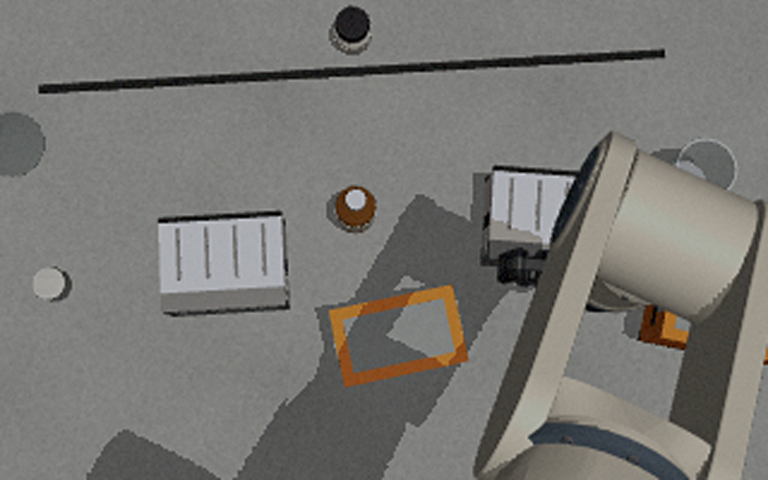

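View pics/w3.png

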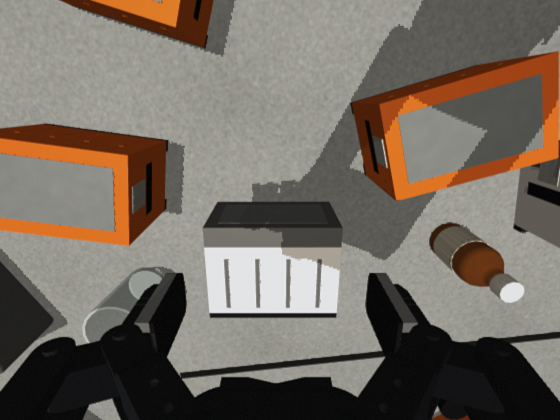

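```bash
python3 - <<'E'
from h import *
c=cal('wrist'); print(c[1])
for p,z in [((204,229),80),((342,229),80),((336,316),80),((211,316),80),((218,203),0),((329,203),0)]: print(p,ray(c,p,z).round(1))
E
```

```text
[ 301.38469302 -185.21265667  354.52622847]
(204, 229) [ 408.7 -263.2   80. ]
(342, 229) [ 421.6 -135.5   80. ]
(336, 316) [ 518.  -144.8   80. ]
(211, 316) [ 505.2 -272.9   80. ]
(218, 203) [ 409.2 -264.     0. ]
(329, 203) [ 422.2 -135.     0. ]
```

>>> carry_out --rows "1 0 -0.1 0.86 0;1 0 0 0.86 0;1 0 0 0.86 0;1 0 0 0.86 0;1 0 0 0.86 0;1 0 0 0.86 0;1 0 0 0 0"

```text
clock: 14.18
eef_pos: [385.0, -195.5, 39.4]
tcp_rot: [3.14, -0.003, 3.041]
contact_force: [-0.4, -0.4, 1.2]
opening: 1.0
```

```bash
python3 - <<'E'
from h import *
t=r.grab_frame('scene'); cv2.imwrite('pics/s6.png',np.clip(1.6*cv2.resize(t[120:240,120:260],None,fx=5,fy=5,interpolation=cv2.INTER_CUBIC).astype(float),0,255).astype(np.uint8))
w=r.grab_frame('wrist'); cv2.imwrite('pics/w4.png',w)
E
```

```text
(no output)
```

View pics/s6.png

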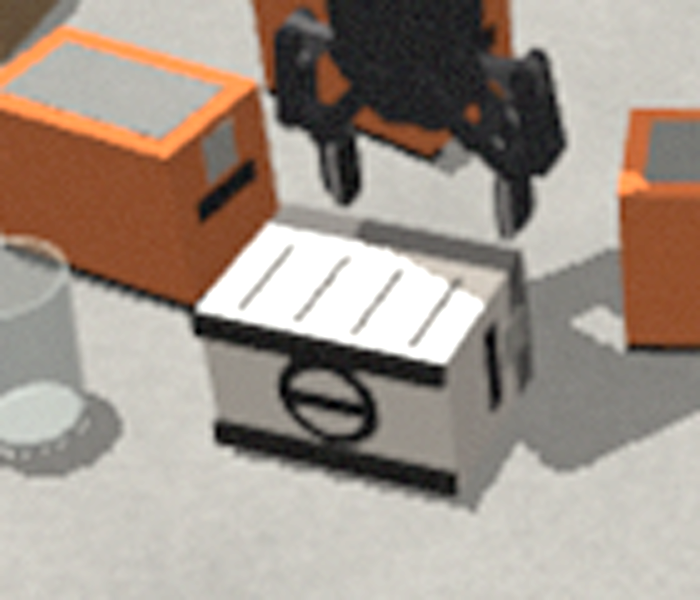

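View pics/w4.png

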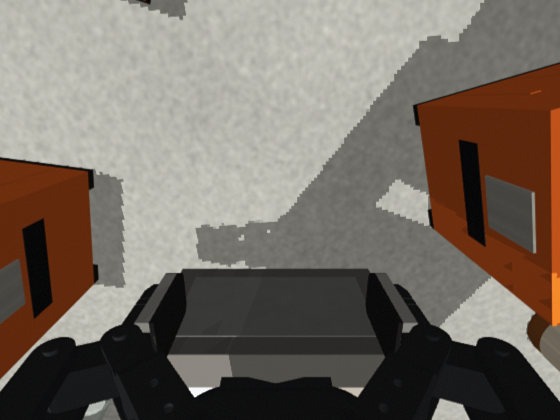

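```bash
python3 - <<'E'
from h import *
c=cal('scene'); y=np.array([.1,.995]);T=np.array([385,-195.5])
f=lambda X:[round(float(a)) for a in ((proj(c,X)[0]-120)*5,(proj(c,X)[1]-120)*5)]
for z in (20,30,50,60,70): print(z,f((*(T-45*y),z)),f((*(T+45*y),z)))
print('lid top edge',f((409,-263,80)),f((422,-135,80)))
s=cal('wrist'); 
for z in (15,30,50,60,70): print(z,np.round(proj(s,(*(T+[11,0]-45*y),z))),np.round(proj(s,(*(T-[11,0]-45*y),z))))
E
```

```text
20 [360, 269] [516, 301]
30 [358, 254] [515, 286]
50 [353, 223] [512, 255]
60 [351, 207] [511, 239]
70 [349, 191] [509, 223]
lid top edge [284, 201] [519, 248]
15 [209. 255.] [203. 223.]
30 [204. 267.] [198. 233.]
50 [197. 285.] [189. 248.]
60 [192. 296.] [184. 257.]
70 [187. 308.] [178. 267.]
```

>>> carry_out --rows "1 0 0 0.15 0;1 0 0 0.15 0;1 0 0 0 0"

```text
clock: 14.65
eef_pos: [385.2, -196.0, 31.8]
tcp_rot: [-3.142, 0.0, 3.04]
contact_force: [0.7, -1.0, -0.1]
opening: 1.0
```

>>> carry_out --rows "1 0 0 0.15 0;1 0 0 0.1 0;1 0 0 0 0"

```text
clock: 15.02
eef_pos: [385.0, -195.9, 24.0]
tcp_rot: [3.141, -0.001, 3.04]
contact_force: [0.1, -0.1, -0.3]
opening: 1.001
```

```bash
python3 - <<'E'
from h import *
t=r.grab_frame('scene'); cv2.imwrite('pics/s7.png',np.clip(1.6*cv2.resize(t[120:240,120:260],None,fx=5,fy=5,interpolation=cv2.INTER_CUBIC).astype(float),0,255).astype(np.uint8))
E
```

```text
(no output)
```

View pics/s7.png

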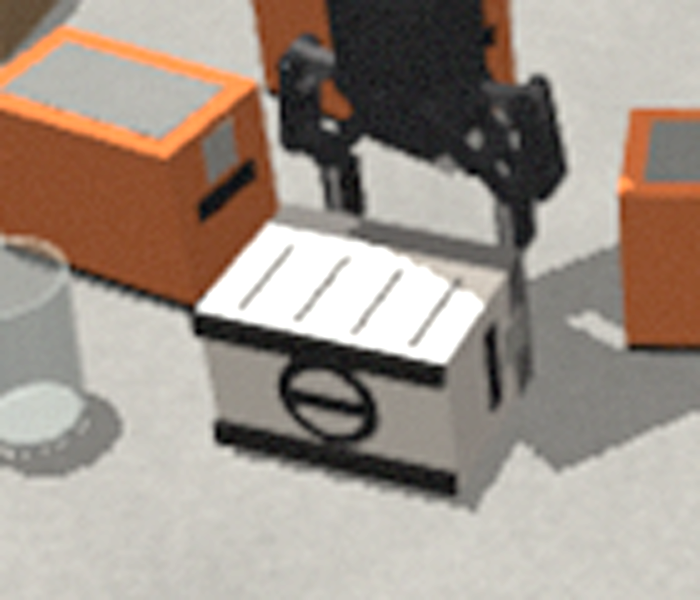

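>>> carry_out --rows "1 0 0 0.2 0;1 -0.3 0 0 0;1 -0.3 0 0 0;1 -0.2 0 0 0;1 -0.2 0 0 0;1 -0.2 0 0 0"

```text
clock: 15.82
eef_pos: [421.2, -199.5, 18.2]
tcp_rot: [3.141, -0.0, 3.04]
contact_force: [-1.8, -0.2, -0.1]
opening: 1.001
```

>>> carry_out --rows "1 -0.3 0 0 -0.12;1 -0.3 0 0 -0.12;1 -0.3 0 0 -0.12;1 -0.3 0 0 -0.12;1 -0.3 0 0 -0.12;1 -0.3 0 0 -0.12"

```text
clock: 16.58
eef_pos: [475.5, -202.8, 18.3]
tcp_rot: [-3.142, 0.0, -3.141]
contact_force: [-2.3, -0.1, 0.3]
opening: 1.0
```

```bash
python3 - <<'E'
from h import *
t=r.grab_frame('scene'); cv2.imwrite('pics/s8.png',np.clip(1.6*cv2.resize(t[120:260,110:270],None,fx=4.3,fy=4.3,interpolation=cv2.INTER_CUBIC).astype(float),0,255).astype(np.uint8))
E
```

```text
(no output)
```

View pics/s8.png

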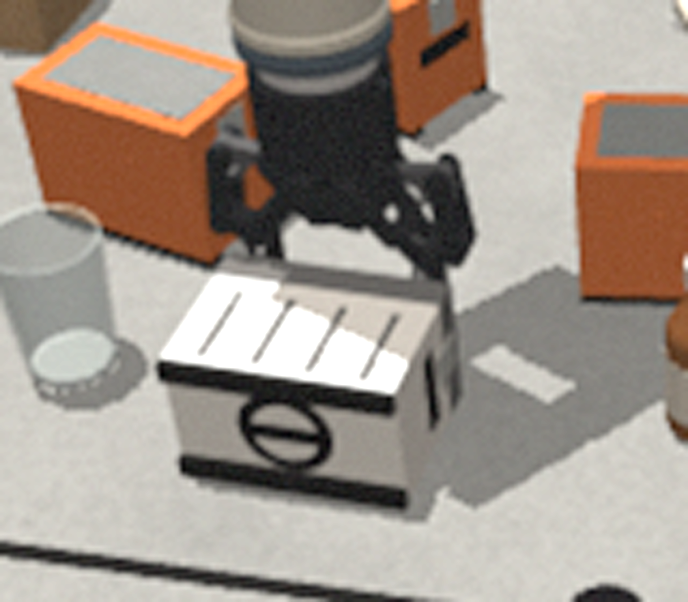

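>>> carry_out --rows "1 -0.4 0 0 -0.08;1 -0.4 0 0 -0.08;1 -0.4 0 0 -0.08;1 -0.45 0 0 0;1 -0.45 0 0 0;1 -0.45 0 0 0;1 -0.45 0 0 0;1 -0.45 0 0 0;1 -0.45 0 0 0;1 -0.45 0 0 0;1 -0.45 0 0 0;1 -0.3 0 0 0"

```text
clock: 18.12
eef_pos: [628.7, -198.6, 18.4]
tcp_rot: [-3.141, 0.0, -3.109]
contact_force: [-4.5, 0.8, 3.1]
opening: 1.003
```

>>> carry_out --rows "1 -0.3 0 0 0;1 -0.3 0 0 0;1 -0.3 0 0 0;1 -0.2 0 0 0;1 -0.1 0 0 0;1 0 0 0 0"

```text
clock: 18.88
eef_pos: [664.4, -197.4, 18.3]
tcp_rot: [-3.141, 0.001, -3.109]
contact_force: [-0.0, -0.3, 0.0]
opening: 0.999
```

```bash
python3 - <<'E'
from h import *
t=r.grab_frame('scene'); cv2.imwrite('pics/s9.png',cv2.resize(t,None,fx=1.4,fy=1.4))
t=r.grab_frame('wrist'); cv2.imwrite('pics/w9.png',t)
E
```

```text
(no output)
```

View pics/s9.png

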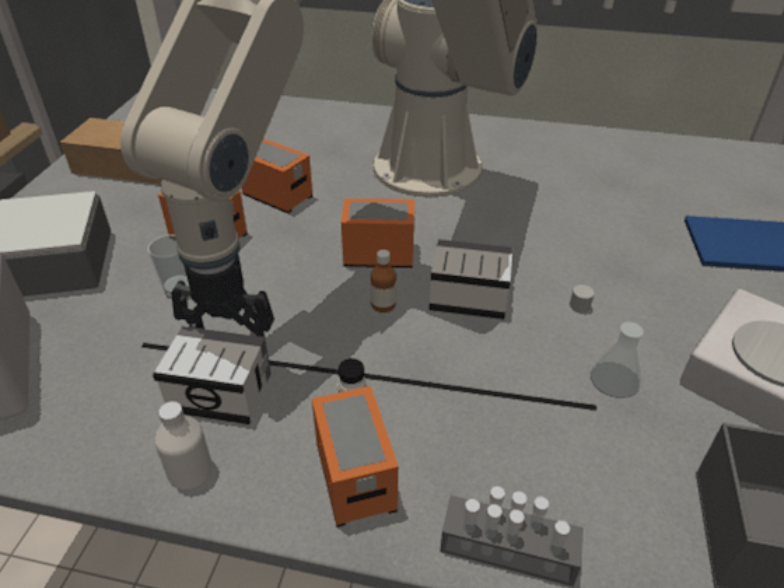

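View pics/w9.png

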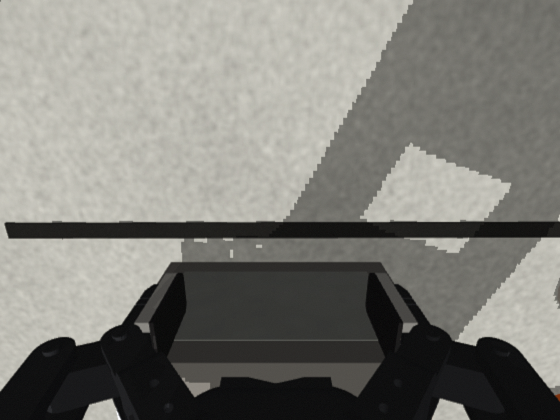

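```bash
python3 - <<'E'
from h import *
c=cal('wrist')
for p in [(180,222.5),(180,237.5),(370,222.5),(370,237.5),(176,262.5),(369,262.5)]: print(p,ray(c,p,0).round(1))
t=cal('top'); print('bottle foot', ray(cal('scene'),(190/1.4,475/1.4),0).round())
E
```

```text
(180, 222.5) [ 650.6 -255.4    0. ]
(180, 237.5) [ 660.4 -256.     0. ]
(370, 222.5) [ 646.8 -142.3    0. ]
(370, 237.5) [ 656.5 -141.     0. ]
(176, 262.5) [ 677.5 -259.6    0. ]
(369, 262.5) [ 673.5 -139.4    0. ]
bottle foot [ 871. -175.    0.]
```

The gap beyond the line is about 17 mm, square to within about 0.01 rad. I'll push 12 mm more for margin, then back off.

>>> carry_out --rows "1 -0.15 0 0 0;1 -0.15 0 0 0;1 -0.1 0 0 0;1 0 0 0 0;1 0.3 0 0 0;1 0.6 0 0 0;1 0.6 0 0 0;1 0 0 -0.9 0;1 0 0 -1 0;1 0 0 -1 0;1 0 0 -1 0;1 0 0 -1 0"

```text
clock: 20.48
eef_pos: [630.5, -198.5, 166.4]
tcp_rot: [-3.141, 0.001, -3.109]
contact_force: [0.4, -0.9, 0.0]
opening: 0.999
```

>>> carry_out --rows "1 0.9 0 -0.3 0;1 0.9 0 0 0;1 0.9 0 0 0;1 0.9 0 0 0;1 0.9 0 0 0;1 0.9 0 0 0;1 0 0 0 0"

```text
clock: 21.35
eef_pos: [467.2, -203.7, 174.3]
tcp_rot: [3.142, -0.0, -3.11]
contact_force: [0.7, -0.1, 0.6]
opening: 0.996
```

```bash
python3 - <<'E'
from h import *
t=r.grab_frame('scene'); cv2.imwrite('pics/s10.png',cv2.resize(t,None,fx=1.4,fy=1.4))
t=r.grab_frame('top'); cv2.imwrite('pics/t10.png',cv2.resize(t[60:340,100:480],None,fx=2.1,fy=2.1,interpolation=cv2.INTER_CUBIC))
t=r.grab_frame('wrist'); cv2.imwrite('pics/w10.png',t)
E
```

```text
(no output)
```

View pics/s10.png

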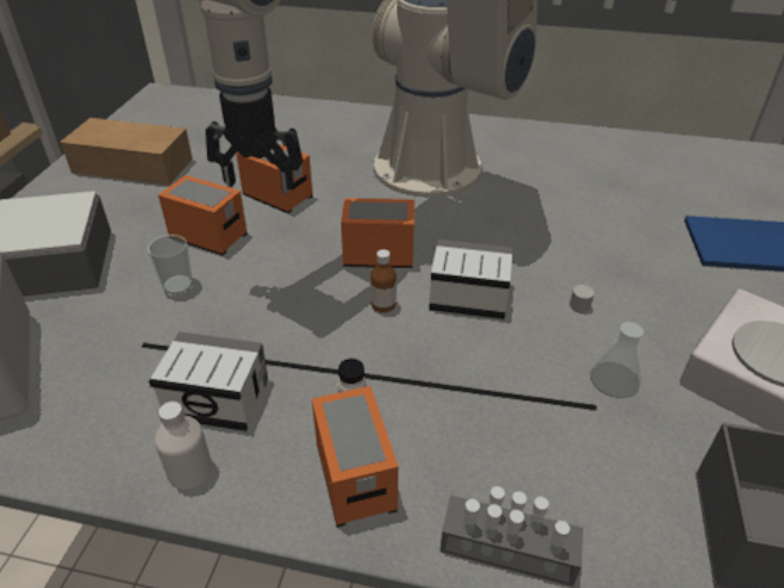

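View pics/t10.png

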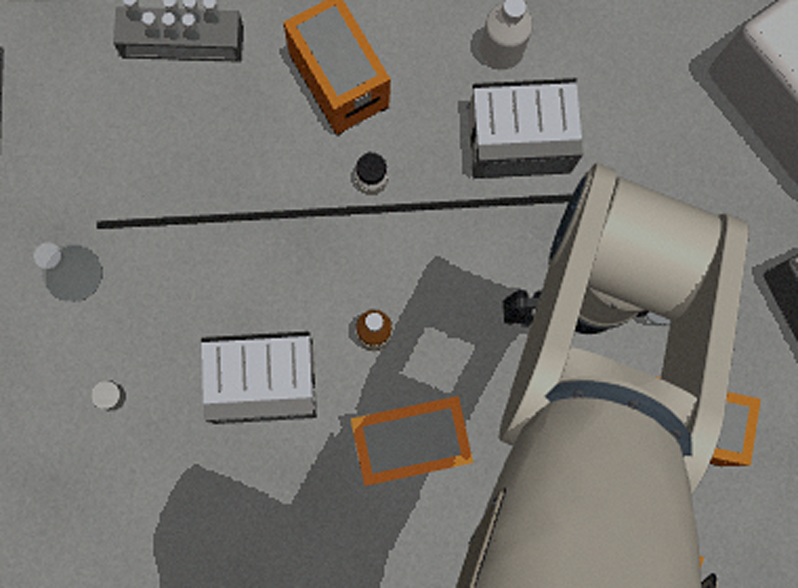

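View pics/w10.png

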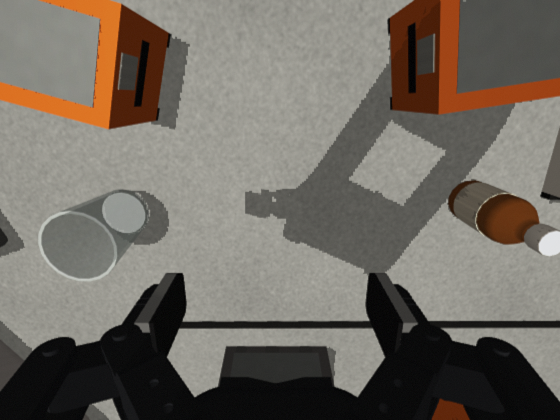

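```bash
python3 - <<'E'
from h import *
c=cal('top')
q=lambda u,v,z:ray(c,(100+u/2.1,60+v/2.1),z)
n=np.array([.9994,.0331])
for p,z in [((475,176),0),((581,168),0),((473,146),80),((582,140),80)]:
    X=q(*p,z); print(X.round(1),'past line far edge',(n@X[:2]-650.7).round(1))
print('L far',q(202,343,0).round(),q(311,338,80).round(),'bottle',q(374,322,115).round(),'jar',q(371,163,60).round(), 'bottle gap crate far', q(472,84,80).round(), q(578,82,80).round())
s=r.sense(); print(s['contact_force'],s['clock'])
print(r.sign_off())
E
```

```text
[ 688.2 -135.4    0. ] past line far edge 32.6
[ 695.8 -276.5    0. ] past line far edge 35.5
[ 703.  -125.4   80. ] past line far edge 47.7
[ 707.6 -262.1   80. ] past line far edge 47.8
L far [475. 225.   0.] [467.  80.  80.] bottle [479.   4. 115.] jar [690.   2.  60.] bottle gap crate far [ 784. -127.   80.] [ 784. -261.   80.]
[ 0.08764379 -0.26876137 -0.9944974 ] 21.5
the job is handed in; nothing more can be done
None
```

Both crates lie on their sides with their undersides to the front, and the job is handed in at 21.5 s of the 58 s allowed. I tipped the left crate first, which turned out plain, then the right crate, which carries the stamp. I pushed the stamped one past the line with both fingertips low on its lid, turning it square on the way.

- **Clearance:** the stamped crate's near face is at least about 30 mm past the far edge of the line. The wrist camera gave about 17 mm before the last 12 mm push, and the top view afterwards gave about 33–48 mm.
- **Squareness:** the two ends of the near face differ by 3 mm at most, roughly 0.02 rad.
- **The plain crate:** it lies on the near side where it fell, and the final pictures show its plain underside.
- **Other things:** the final pictures show the glassware and the orange look-alikes where they stood. The jar's two top-view readings differed by about 12 mm (x 678 and 690). I put that down to my pixel picking, because the scene view shows it in the same spot before and after.
- **At hand-in:** the arm was clear of everything and contact force was about 1 N, which is sensor noise. The highest force I read at the end of a move was about 5 N.

**Disagreement with the description:** in the pictures the open fingertips sat about 20 mm behind the reported TCP height, not ahead of it as stated. I set the working heights from the pictures instead.

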